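# Pack and latch the clear snack container

## Robot

A 7-joint arm with a two-finger parallel gripper is mounted at the origin on the work surface. World frame = base frame: x ahead of the robot, y to its left, z up, the work surface at z = 0. Lengths are in m, angles in rad, forces in N, time in s.
With the tool pointing down it reaches from about 0.4 to 0.85 m from the base axis. Payload 10.4 kg.
Tool frame: the origin (TCP) lies at the very end of the fingers, on their centre line; the grasp point (between the pads) lies 19 mm behind it (manip.grip_point_offset is the distance from the TCP to the grasp point, in m); z points along the fingers, y is the line along which they close (so a half turn about z gives the same grasp; the last joint's range is limited). The gripper opens to 85 mm and grips with 20 to 120 N. Pads are 22 mm wide; open, the fingers measure 114 mm over their backs; the gripper's body (76 mm by 85 mm) begins 54 mm behind the grasp point. The pads swing forward as they close: fully open they stand 13 mm farther back than shut.
Start: joints at [-1.338, 0.332, -0.065, 1.46, 0.022, 1.35, -0.088], TCP at [0.158, 0.605, 0.231] pointing down, gripper open.
Joint ranges: [-2.6, 2.6], [-0.5, 2.12], [-1.47, 1.34], [0.16, 2.42], [-1.27, 4.41], [0.06, 2.06], [-2.6, 2.6]. Speed limits (rad/s): [2.22, 2.22, 2.79, 2.79, 3.14, 3.14, 3.14].

## Interface

Orientations are given as a unit quaternion [x, y, z, w].
In Python, from workcell import manip gives the robot as it stands. The module is installed in compiled form; this text tells all that it offers.
- The arm moves only by the tool step_arm, never from a script. Its argument "moves" is a list of rows, each a list of 7 numbers: the closure, from 0 (fully open) to 1 (shut), then the shift along the world's x, y, z in mm, then the turn, a rotation vector about the world's x, y, z in rad. In form: [[grip, tx, ty, tz, ax, ay, az], ...]. A call has 1 to 10 rows; each row is the pose to reach, as a shift and turn from the pose commanded when the call began; what a row does not reach only later rows make up. A row lasts 1/10 s, in which the tool goes at most 50 mm and 8.59 degrees, less where a joint would pass 70% of its speed; a pose out of reach is approached as far as the arm can. A call with a gripper value outside its range is refused whole. The fingers move at their own pace and stop on an object; "grip_force" is the grip in N (left out, the last holds). Time passes only in rows, so rows that repeat a pose let the fingers close. It gives the time, the measured TCP pose, the force, the opening and the grip force at its end, in the units of the state.
- manip.get_obs(): the state, without advancing time (a new reading comes with each control period).
- manip.camera(name): name is "side" or "top"; returns a dict with "image" (384x512x3 uint8, blue, green, red), "K" (3x3 intrinsics, pixels), "rvec" (rotation vector, rad) and "tvec" (3), from world to camera coordinates, as OpenCV has them. Camera axes: x right, y down, z forward; pixel columns grow to the right and rows downward; lengths in m; the calibration is good to about 2 mm. A picture is of the moment at which its call begins. There is no depth.
- manip.hand_in(): hands the job in; it is judged then, once.
The state is a dict: "clock": time; "joint_pos": joint angles; "joint_velocities": joint speeds; "tau": joint torques, N m; "position": TCP position; "ee_rot": TCP orientation; "ft_force": force on the tool from outside, world axes, zero at the start; "torque": the same for the moment, N m; "grip_width": opening from 0.0 (shut) to 1.0 (fully open); "grasp_force": force on a finger pad.
Only numpy, scipy, OpenCV 4.12 (cv2) and the standard library are available. Lean on these libraries where they do the work, as an engineer would, in place of code of your own. Each camera call takes 0.05 s, during which the arm holds its last target. There are 200 camera calls.

## Task

Stand the little black cup upright in the clear container, close the lid fully, and only then turn both blue turnbuttons square across the front edge so that they hold the lid down. Leave everything else on the turntable and the bench where it stands.

Things in the scene. Friction and masses are not known exactly. Their poses are not given: they have to be found in the camera images.
- turntable: Round white plastic turntable, diameter 420 mm, top 20 mm above the bench; it is locked and does not turn. Origin: centre of its underside, on the bench.
- container: Clear acrylic box with grey edges, fixed on the turntable: 90 mm (its x) by 150 mm (its y) by 66 mm high without lid, walls and floor 4 mm. Origin: centre of its underside (on the platter); z up; -x is the front with two grey lugs that carry the turnbuttons, +x the hinge side. The lugs reach 22 mm out from the front and up to the rim.
- container_in (a point): Centre of the container's inner floor, 4 mm above its underside.
- lid (a joint): Clear lid with grey edging, 90 by 150 mm, 6 mm thick, rad of opening: 0 closed flat on the rim, about 1.55 to 1.85 (upright or leaning back) at the start, stop at 1.95. It turns about the container's y axis, with its underside on the hinge line. Stiff hinge: it stays where left; about 2 to 3 N at the front edge closes it.
- lid_hinge (a point): Middle of the hinge line: on the container's +x edge, at rim height 66 mm; the line runs along the container's y.
- lid_lip (a point): Middle of the small grey lip on the lid's free edge, 30 mm wide and 6 mm thick, 96 mm from the hinge line; reaches 14 mm beyond the lid's edge and, closed, lies between the two lugs.
- button_left (a joint): Blue turnbutton on the left (container +y) lug: rad about its upright pivot, counter-clockwise from above positive. 0: points along the container's +x, square across the front edge, over the lid (secured). At the start +1.5 to +1.9: points out sideways, clear of the lid. Range +-2.4, no stop or click at 0; stays where left (friction 0.03 N m, about 1 N at the peg).
- pivot_left (a point): Pivot of the left (container +y) turnbutton at the top of its bar: x = -57, y = +35, z = 79 mm in the container's frame. The bar is 12 mm wide, 5 mm thick, its top at z = 79 mm, and runs from 8 mm behind the pivot to 44 mm beyond it.
- peg_left (a point): Middle of the round upright finger peg on the left (container +y) turnbutton: diameter 14 mm, height 14 mm, 38 mm from the pivot, from 79 to 93 mm above the container's underside; can be pinched from above or pushed.
- button_right (a joint): Blue turnbutton on the right (container -y) lug: rad about its upright pivot, counter-clockwise from above positive. 0: points along the container's +x, square across the front edge, over the lid (secured). At the start -1.5 to -1.9: points out sideways, clear of the lid. Range +-2.4, no stop or click at 0; stays where left (friction 0.03 N m, about 1 N at the peg).
- pivot_right (a point): Pivot of the right (container -y) turnbutton at the top of its bar: x = -57, y = -35, z = 79 mm in the container's frame. The bar is 12 mm wide, 5 mm thick, its top at z = 79 mm, and runs from 8 mm behind the pivot to 44 mm beyond it.
- peg_right (a point): Middle of the round upright finger peg on the right (container -y) turnbutton: diameter 14 mm, height 14 mm, 38 mm from the pivot, from 79 to 93 mm above the container's underside; can be pinched from above or pushed.
- cup: Little black silicone cup, rigid and round, rim diameter 54 mm, narrower below, 56 mm high, wall 3 mm, about 50 g, stands upright in one of four places in front of the container. Origin: centre of its underside.
- tumbler: Stainless steel tumbler, diameter 68 mm at the rim, 56 mm at the foot, 115 mm high, loose. Origin: centre of its underside.
- snack_box: Lime green snack box with its own lid, 53 (x) by 71 (y) by 45 mm high, loose. Origin: centre of its underside.
- spice_jar: Amber glass spice jar, diameter 46 mm, 105 mm high, loose. Origin: centre of its underside.
- mug: Blue mug on the bench beside the turntable, diameter 82 mm, 92 mm high, handle to its +y, loose. Origin: centre of its underside.
- bowl: White bowl on the bench beside the turntable, diameter 120 mm, 50 mm high, loose. Origin: centre of its underside.
- grinder: Dark wooden pepper grinder on the bench behind the turntable, diameter 52 mm, 150 mm high, loose. Origin: centre of its underside.
Mind the look-alikes: they are no part of the job. What is meant by the cup is not red, and is the smaller of those in its own colour.

How it is judged:
By the outcome, as a careful person would: the job done as asked, in the order asked, and still so for the second after the job is handed in, with the robot touching nothing.
It also fails if it takes over 72 s, if anything falls off the work surface, if the arm or the gripper's body presses on something with over 40 N, if the wrist force passes 120 N, or if a joint passes its speed limit or range.

## Working session

There is one attempt and no reset: what is moved stays moved. The work goes in short steps, Python scripts to look and compute and a tool call to move; the robot and the scene stay as the last step left them, time stands still between calls to the robot, and variables do not carry over. Pictures are saved under pics/ and viewed, at most 10 in all, crops included, and the job is handed in when it is done.

Besides the shell and the picture viewer there is one more tool, called after "Emit:" as name(argument=value, ...) on one line, values as JSON. step_arm: Moves the arm, as the interface text tells. Its arguments: {"type":"object","properties":{"moves":{"type":"array","items":{"type":"array","items":{"type":"number"}}},"grip_force":{"type":"number"}},"required":["moves"]}

```bash
mkdir -p pics
cat > h.py <<'E'
import numpy as np, cv2
from workcell import manip
def cam(n):
    c=manip.camera(n); R=cv2.Rodrigues(np.array(c["rvec"],float))[0]
    return c["image"],np.array(c["K"],float),R,np.array(c["tvec"],float).ravel()
def ray(c,u,v):
    _,K,R,t=c; d=R.T@np.linalg.inv(K)@np.array([u,v,1.]); return -R.T@t,d
def onz(c,u,v,z):
    o,d=ray(c,u,v); return o+d*(z-o[2])/d[2]
def proj(c,P):
    _,K,R,t=c; p=K@(R@np.array(P,float)+t); return p[:2]/p[2]
def tri(cs,uvs):
    A=np.zeros((3,3));b=np.zeros(3)
    for c,(u,v) in zip(cs,uvs):
        o,d=ray(c,u,v);d=d/np.linalg.norm(d);M=np.eye(3)-np.outer(d,d);A+=M;b+=M@o
    return np.linalg.solve(A,b)
def blobs(m,amin=30):
    n,l,s,c=cv2.connectedComponentsWithStats(m.astype(np.uint8))
    return [(s[i].tolist(),c[i].round(1).tolist()) for i in range(1,n) if s[i,4]>=amin]
E
python3 - <<'E'
from h import *
for n in("side","top"):
    c=cam(n);cv2.imwrite(f"pics/{n}0.png",cv2.resize(c[0],(800,600),interpolation=cv2.INTER_CUBIC));print(n,-c[2].T@c[3],c[2][2],c[1][0,0])
o=manip.get_obs();print(o["clock"],o["position"],o["ee_rot"],manip.grip_point_offset)
E
```

```text
side [-0.14895324 -0.66605497  0.800203  ] [ 0.56016862  0.58475451 -0.58674805] 434.2522894954596
top [0.3810332  0.05312565 1.17600426] [ 0.15623397 -0.02199187 -0.98747522] 377.3689467889506
0.1 [0.15802731 0.60435437 0.23058324] [ 1.27508480e-01  9.91837275e-01 -6.37143199e-04 -4.44087450e-05] 0.0187
```

View pics/side0.png

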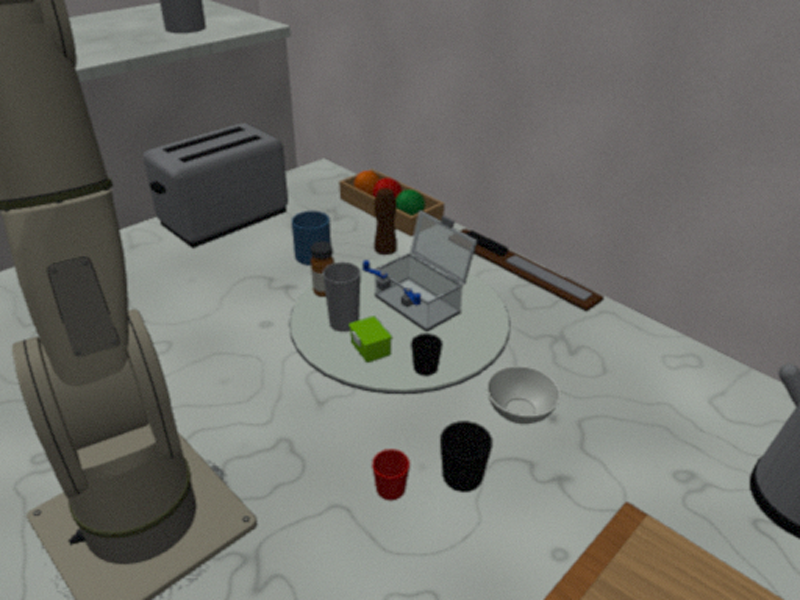

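View pics/top0.png

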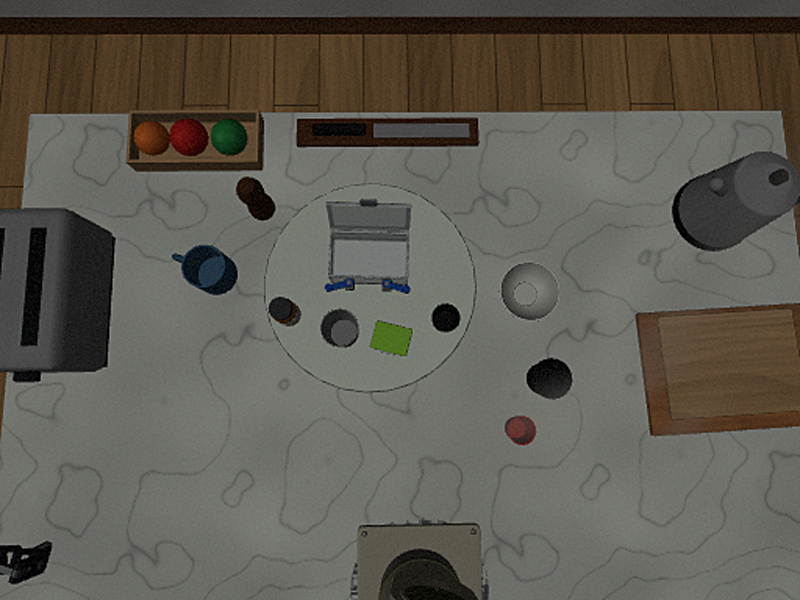

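Side view (800x600): cup candidates are the small black one (426,354), the large black one (465,457) and the red one (390,475). In the top view they are at (446,318), (549,378) and (520,430). The small black one on the turntable fits, since it isn't red and is the smaller of the two black ones. The container is at top (369,255) with its lid open, and the blue buttons are at (340,286) and (396,286). Next I confirm with a crop and measure.

Run:
```python
from h import *
t=cam("top");s=cam("side")
a=cv2.resize(t[0][118:238,165:310],None,fx=5,fy=5,interpolation=cv2.INTER_CUBIC)
cv2.imwrite("pics/crop1.png",cv2.convertScaleAbs(a,alpha=1.5))
for n,c in(("top",t),("side",s)):
    im=c[0].astype(int);hsv=cv2.cvtColor(c[0],cv2.COLOR_BGR2HSV)
    b=(hsv[...,0]>105)&(hsv[...,0]<130)&(hsv[...,1]>130)&(hsv[...,2]>50);print(n,"blue",blobs(b,8))
    k=im.max(2)<40;print("black",[x for x in blobs(k,100) if 220<x[1][0]<380 and 180<x[1][1]<330])
```

```text
top blue [([208, 178, 18, 9, 66], [216.0, 182.2]), ([245, 179, 17, 8, 63], [253.4, 183.1])]
black [([277, 194, 17, 18, 248], [284.9, 203.0]), ([337, 229, 29, 25, 490], [350.6, 240.5])]
side blue [([233, 167, 15, 11, 46], [238.2, 172.5]), ([259, 186, 10, 9, 51], [264.5, 189.9])]
black [([264, 214, 18, 26, 383], [272.4, 226.1]), ([282, 270, 32, 44, 1112], [297.0, 290.9])]
```

View pics/crop1.png

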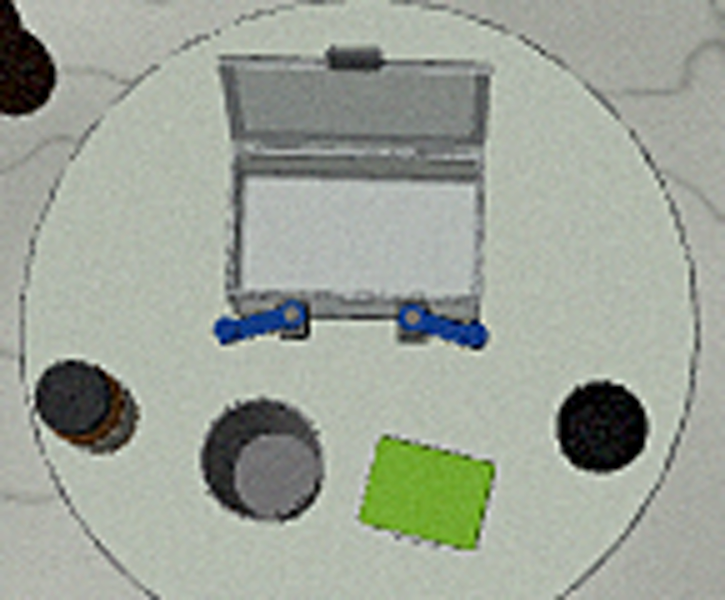

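The crop confirms the cup: the small black cup on the platter at crop (602,426). Pivots are at (292,314) and (413,317), pegs at (227,330) and (478,335), the hinge-side rim near y≈150 and the lip at (354,58).

Run:
```python
from h import *
t=cam("top");s=cam("side")
f=lambda u,v,z:onz(t,(u+.5)/5-.5+165,(v+.5)/5-.5+118,z)
P={k:f(*v) for k,v in dict(pivL=(292,314,.099),pivR=(413,317,.099),pegL=(226,330,.113),pegR=(478,335,.113),hL=(237,148,.086),hR=(486,148,.086),hfL=(232,297,.086),hfR=(480,302,.086),lip0=(354,58,.18),cup=(602,426,.076)).items()}
for k,p in P.items():print(k,p.round(4),"side800",(proj(s,p)*1.5625).round(0))
g=cv2.cvtColor(t[0],cv2.COLOR_BGR2GRAY)
# turntable centre (edge ellipse) in crop coords approx; cup rim contour
for c,nm in((t,"top"),(s,"side")):
    m=(c[0].max(2)<45).astype(np.uint8);l=cv2.connectedComponents(m)[1]
    q=(285,203) if nm=="top" else (272,226)
    ys,xs=np.where(l==l[q[1],q[0]]);print(nm,xs.min(),xs.max(),ys.min(),ys.max(),xs.mean(),ys.mean())
y=np.arctan2(*(P['pivL']-P['pivR'])[:2][::-1])-np.pi/2;print("yaw piv",y,"pivdist",np.linalg.norm(P['pivL']-P['pivR']))
d=P['hL']-P['hR'];print("yaw hinge",np.arctan2(d[1],d[0])-np.pi/2,np.linalg.norm(d))
X=np.array([np.cos(y),np.sin(y),0]);C=(P['pivL']+P['pivR'])/2+X*.057;print("C piv",C,"hinge",(P['hL']+P['hR'])/2-X*.045)
b=np.array
# cup: centroid ray pair with points at mid rim
print("cup tri",tri([t,s],[(284.9,203.0),(272.4,226.1)]))
for h in (1.55,1.7,1.85):
    L=C*[1,1,0]+X*(.045-.096*np.cos(h))+b([0,0,.086+.096*np.sin(h)]);print(h,((proj(t,L)-[165,118])*5).round(0),(proj(s,L)*1.5625).round())
```

```text
pivL [0.5643 0.1258 0.099 ] side800 [381. 274.]
pivR [0.5619 0.0559 0.099 ] side800 [406. 290.]
pegL [0.5531 0.1624 0.113 ] side800 [364. 262.]
pegR [0.5487 0.0189 0.113 ] side800 [416. 295.]
hL [0.6667 0.1593 0.086 ] side800 [408. 253.]
hR [0.6655 0.0116 0.086 ] side800 [462. 284.]
hfL [0.577  0.1618 0.086 ] side800 [374. 269.]
hfR [0.5726 0.0166 0.086 ] side800 [426. 303.]
lip0 [0.6921 0.0866 0.18  ] side800 [446. 221.]
cup [ 0.4997 -0.0542  0.076 ] side800 [425. 342.]
top 277 293 194 211 284.9475806451613 203.00806451612902
side 264 281 214 239 272.3871794871795 226.12564102564102
yaw piv -0.03543740757489777 pivdist 0.069937723918386
yaw hinge -0.008418638561536795 0.1476988851534234
C piv [0.62007063 0.08886401 0.099     ] hinge [0.62111832 0.08702982 0.086     ]
cup tri [ 0.50137993 -0.05595629  0.05236407]
1.55 [351. 107.] [435. 225.]
1.7 [352.  81.] [440. 223.]
1.85 [353.  58.] [445. 222.]
```

Emit:
step_arm(moves=[[0.18,50,-90,0,0,0,0.1],[0.18,90,-180,0,0,0,0.2],[0.18,115,-220,0,0,0,0.231],[0.18,140,-270,0,0,0,0.231],[0.18,165,-320,0,0,0,0.231],[0.18,190,-365,0,0,0,0.231],[0.18,215,-410,0,0,0,0.231],[0.18,240,-455,0,0,0,0.231],[0.18,260,-500,0,0,0,0.231],[0.18,280,-545,0,0,0,0.231]], grip_force=30)

```text
clock: 1.3
position: [0.389, 0.159, 0.2316]
ee_rot: [0.012, 1.0, 0.0, 0.0]
ft_force: [1.6, 0.8, -0.3]
grip_width: 0.823
grasp_force: 0.0
```

Emit:
step_arm(moves=[[0.18,111,-214,0,0,0,0],[0.18,111,-214,0,0,0,0],[0.18,111,-214,0,0,0,0],[0.18,111,-214,0,0,0,0],[0.18,111,-214,0,0,0,0],[0.18,111,-214,0,0,0,0],[0.18,111,-214,0,0,0,0],[0.18,111,-214,0,0,0,0]])

```text
clock: 2.1
position: [0.4992, -0.0519, 0.2312]
ee_rot: [0.012, 1.0, 0.0, -0.0]
ft_force: [-0.4, -0.2, -0.6]
grip_width: 0.817
grasp_force: 0.0
```

Emit:
step_arm(moves=[[0.18,1,-3,-30,0,0,0],[0.18,1,-3,-70,0,0,0],[0.18,1,-3,-110,0,0,0],[0.18,1,-3,-140,0,0,0],[0.18,1,-3,-160,0,0,0],[0.18,1,-3,-175,0,0,0],[0.18,1,-3,-186,0,0,0],[0.18,1,-3,-186,0,0,0],[0.18,1,-3,-186,0,0,0]])

```text
clock: 3.0
position: [0.5007, -0.0555, 0.0459]
ee_rot: [0.012, 1.0, 0.0, 0.0]
ft_force: [0.0, 0.1, 0.1]
grip_width: 0.823
grasp_force: 0.0
```

Emit:
step_arm(moves=[[0.3,0,0,0,0,0,0],[0.4,0,0,0,0,0,0],[0.6,0,0,0,0,0,0],[0.6,0,0,0,0,0,0],[0.6,0,0,0,0,0,0],[0.6,0,0,0,0,0,0],[0.6,0,0,0,0,0,0]], grip_force=25)

```text
clock: 3.7
position: [0.5014, -0.0559, 0.0465]
ee_rot: [0.012, 1.0, 0.0, 0.001]
ft_force: [-1.4, 0.5, 5.9]
grip_width: 0.609
grasp_force: 25.1
```

Emit:
step_arm(moves=[[0.6,0,0,20,0,0,0],[0.6,0,0,50,0,0,0],[0.6,0,0,90,0,0,0],[0.6,0,0,125,0,0,0],[0.6,0,0,140,0,0,0],[0.6,15,20,140,0,0,0],[0.6,40,45,140,0,0,0],[0.6,65,75,140,0,0,0],[0.6,90,110,140,0,0,0],[0.6,108,133,140,0,0,0]])

```text
clock: 4.7
position: [0.6095, 0.0803, 0.1855]
ee_rot: [0.011, 1.0, 0.001, 0.0]
ft_force: [-0.3, -0.3, 0.6]
grip_width: 0.609
grasp_force: 26.3
```

Emit:
step_arm(moves=[[0.6,8,11,0,0,0,0],[0.6,8,11,0,0,0,0],[0.6,8,11,0,0,0,0],[0.6,8,11,0,0,0,0]])

```text
clock: 5.1
position: [0.616, 0.0859, 0.1858]
ee_rot: [0.014, 1.0, -0.0, 0.0]
ft_force: [-0.2, -0.2, -0.7]
grip_width: 0.611
grasp_force: 26.3
```

Run:
```python
from h import *
t=cam("top");s=cam("side")
a=cv2.resize(t[0][118:238,165:310],None,fx=3,fy=3,interpolation=cv2.INTER_CUBIC)
b=cv2.resize(s[0][110:230,200:325],None,fx=3,fy=3,interpolation=cv2.INTER_CUBIC)
cv2.imwrite("pics/c2.png",cv2.convertScaleAbs(np.hstack([a,b])[:, :800],alpha=1.4))
o=manip.get_obs();print(o["position"],o["grip_width"],o["grasp_force"],o["ft_force"])
```

```text
[0.61610684 0.08653171 0.18580137] 0.6123086952187132 26.3393297418952 [-0.01915562  1.10630813 -0.32117099]
```

View pics/c2.png

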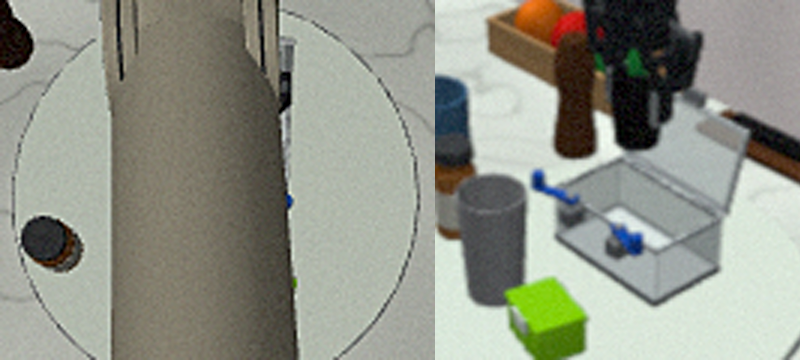

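The side crop shows the cup held upright at (637,110), above the container and clear of the lid. Lowering it now.

Emit:
step_arm(moves=[[0.6,0,1,-30,0,0,0],[0.6,0,1,-60,0,0,0],[0.6,0,1,-85,0,0,0],[0.6,0,1,-105,0,0,0],[0.6,0,1,-117,0,0,0],[0.6,0,1,-125,0,0,0],[0.6,0,1,-130,0,0,0],[0.6,0,1,-133,0,0,0],[0.6,0,1,-134,0,0,0],[0.6,0,1,-134,0,0,0]])

```text
clock: 6.2
position: [0.6167, 0.089, 0.0518]
ee_rot: [0.012, 1.0, 0.0, 0.0]
ft_force: [0.3, -0.4, -0.9]
grip_width: 0.609
grasp_force: 26.3
```

Emit:
step_arm(moves=[[0.6,0,0,-1,0,0,0],[0.6,0,0,-2,0,0,0],[0.6,0,0,-2,0,0,0]])

```text
clock: 6.5
position: [0.6172, 0.0891, 0.0505]
ee_rot: [0.012, 1.0, 0.0, 0.001]
ft_force: [-2.3, 0.5, 6.6]
grip_width: 0.609
grasp_force: 26.6
```

Contact with the floor. Release and rise.

Emit:
step_arm(moves=[[0.45,0,0,0,0,0,0],[0.3,0,0,0,0,0,0],[0.2,0,0,0,0,0,0],[0.2,0,0,0,0,0,0],[0.2,0,0,15,0,0,0],[0.2,0,0,45,0,0,0],[0.2,0,0,85,0,0,0],[0.2,0,0,130,0,0,0],[0.2,0,0,160,0,0,0],[0.2,0,0,175,0,0,0]])

```text
clock: 7.5
position: [0.6175, 0.0887, 0.2287]
ee_rot: [0.013, 1.0, 0.001, 0.002]
ft_force: [0.3, 0.5, -0.6]
grip_width: 0.798
grasp_force: 0.0
```

Emit:
step_arm(moves=[[1,0,0,10,0,0,0],[1,20,-1,10,0,0,0],[1,50,-1,10,0,0,0],[1,85,-2,10,0,0,0],[1,110,-2,10,0,0,0],[1,118,-2,10,0,0,0],[1,118,-2,0,0,0,0],[1,118,-2,-30,0,0,0],[1,118,-2,-60,0,0,0],[1,118,-2,-75,0,0,0]])

```text
clock: 8.5
position: [0.732, 0.0873, 0.1458]
ee_rot: [0.012, 1.0, -0.0, -0.002]
ft_force: [-0.2, -0.5, -0.5]
grip_width: -0.003
grasp_force: 0.0
```

Emit:
step_arm(moves=[[1,0,0,0,0,0,0],[1,0,0,0,0,0,0]])

```text
clock: 8.7
position: [0.7344, 0.0871, 0.1504]
ee_rot: [0.012, 1.0, 0.0, 0.0]
ft_force: [0.2, -0.1, 0.0]
grip_width: -0.003
grasp_force: 0.0
```

Run:
```python
import numpy as np
for th in (1.75,1.57,1.4,1.2,1.0,.8,.6,.4,.2,.1,0):
    r=.075
    print(th,(.6655-r*np.cos(th)+.006*np.sin(th)+.011).round(4),(.086+r*np.sin(th)+.006*np.cos(th)).round(4))
```

```text
1.75 0.6958 0.1587
1.57 0.6824 0.161
1.4 0.6697 0.1609
1.2 0.6549 0.1581
1.0 0.641 0.1524
0.8 0.6286 0.144
0.6 0.618 0.1333
0.4 0.6098 0.1207
0.2 0.6042 0.1068
0.1 0.6025 0.0995
0 0.6015 0.092
```

Emit:
step_arm(moves=[[1,-15,0,6,0,0,0],[1,-30,0,8,0,0,0],[1,-40,0,8,0,0,0],[1,-52,0,10,0,0,0],[1,-65,0,10,0,0,0],[1,-73,0,9,0,0,0],[1,-80,0,8,0,0,0],[1,-87,0,5,0,0,0],[1,-94,0,2,0,0,0],[1,-100,0,-2,0,0,0]])

```text
clock: 9.7
position: [0.634, 0.0869, 0.1471]
ee_rot: [0.012, 1.0, 0.0, -0.0]
ft_force: [0.8, 1.0, 2.3]
grip_width: 0.003
grasp_force: 0.9
```

Emit:
step_arm(moves=[[1,-6,0,-5,0,0,0],[1,-11,0,-10,0,0,0],[1,-16,0,-15,0,0,0],[1,-19,0,-21,0,0,0],[1,-22,0,-27,0,0,0],[1,-25,0,-34,0,0,0],[1,-28,0,-41,0,0,0],[1,-30,0,-44,0,0,0]])

```text
clock: 10.5
position: [0.604, 0.0868, 0.1023]
ee_rot: [0.012, 1.0, -0.0, -0.0]
ft_force: [1.1, 1.2, 1.4]
grip_width: 0.004
grasp_force: 0.7
```

Emit:
step_arm(moves=[[1,-4,0,-3,0,0,0],[1,-8,0,-6,0,0,0],[1,-8,0,-8,0,0,0],[1,-8,0,-10,0,0,0],[1,-8,0,-10,0,0,0]])

```text
clock: 11.0
position: [0.5962, 0.087, 0.093]
ee_rot: [0.012, 1.0, -0.0, -0.0]
ft_force: [0.4, -0.2, -0.0]
grip_width: -0.001
grasp_force: 0.0
```

Emit:
step_arm(moves=[[1,-6,0,-1,0,0,0],[1,-8,0,-2,0,0,0],[1,-8,0,-3,0,0,0],[1,-8,0,-3,0,0,0]])

```text
clock: 11.4
position: [0.5893, 0.087, 0.092]
ee_rot: [0.012, 1.0, 0.001, 0.001]
ft_force: [-1.8, -0.4, 12.4]
grip_width: 0.001
grasp_force: 6.5
```

Pressed shut at 12 N. Backing off and checking from above and the side.

Emit:
step_arm(moves=[[1,0,0,20,0,0,0],[1,0,0,50,0,0,0],[0.6,0,0,73,0,0,0],[0.6,-5,30,73,0,0,0],[0.6,-20,65,73,0,0,0],[0.6,-36,76,73,0,0,0],[0.6,-36,76,73,0,0,0],[0.6,-36,76,73,0,0,0]])

```text
clock: 12.2
position: [0.5523, 0.1628, 0.1634]
ee_rot: [0.012, 1.0, 0.0, -0.0]
ft_force: [0.6, 0.5, 0.7]
grip_width: 0.398
grasp_force: 0.0
```

Run:
```python
from h import *
t=cam("top");s=cam("side")
a=cv2.resize(t[0][118:238,165:310],None,fx=3,fy=3,interpolation=cv2.INTER_CUBIC)
b=cv2.resize(s[0][130:220,215:305],None,fx=4,fy=4,interpolation=cv2.INTER_CUBIC)
cv2.imwrite("pics/c3.png",cv2.convertScaleAbs(np.hstack([a,b]),alpha=1.4)[:,:800])
o=manip.get_obs();print(o["position"],o["grip_width"],o["ft_force"])
for nm,p in dict(pegL=[.5531,.1624,.106],pegR=[.5487,.0189,.106],lip_closed=[.5245+.00,.0895,.086],tcp=o["position"]).items(): print(nm,((proj(s,p)-[215,130])*4+[435,0]).round())
```

```text
[0.55290156 0.16174788 0.16341763] 0.39924151993351337 [ 0.73448237 -0.09845901  0.56560465]
pegL [507. 158.]
pegR [639. 243.]
lip_closed [544. 237.]
tcp [506.  92.]
```

View pics/c3.png

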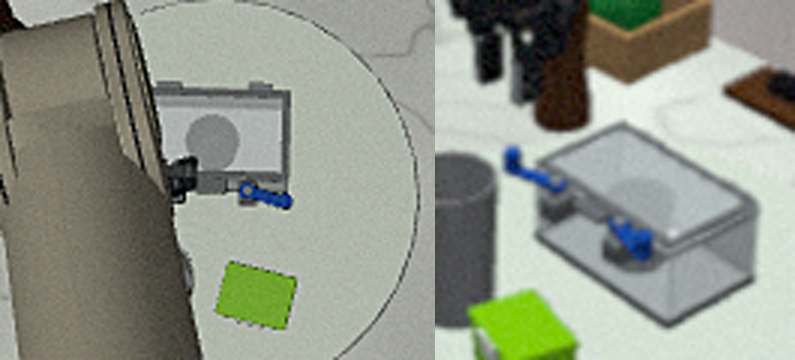

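The lid lies closed with the cup upright inside at (212,142). Both buttons are still sideways, with the left peg at about (512,158), close to the prediction. Descend on the left peg and pinch.

Emit:
step_arm(moves=[[0.6,0,0,-20,0,0,0],[0.6,0,0,-40,0,0,0],[0.6,0,0,-53,0,0,0],[0.6,0,0,-60,0,0,0],[0.6,0,0,-60,0,0,0],[0.75,0,0,-60,0,0,0],[0.9,0,0,-60,0,0,0],[0.9,0,0,-60,0,0,0],[0.9,0,0,-60,0,0,0]], grip_force=20)

```text
clock: 13.2
position: [0.5532, 0.1624, 0.1041]
ee_rot: [0.013, 1.0, 0.0, 0.001]
ft_force: [2.0, -3.3, 4.0]
grip_width: 0.14
grasp_force: 20.2
```

Run:
```python
from h import *
y=-.026
for nm,p,q,s in(("L",[.5643,.1258],[.5531,.1624],1),("R",[.5619,.0559],[.5487,.0189],-1)):
    a0=np.arctan2(q[1]-p[1],q[0]-p[0]);st=np.array(p)+.038*np.array([np.cos(a0),np.sin(a0)])
    print(nm,a0,st,[(1000*(np.array(p)+.038*np.array([np.cos(a),np.sin(a)])-st)).round(0).astype(int).tolist() for a in np.linspace(a0,y,17)],np.array(p)+.038*np.array([np.cos(y),np.sin(y)]))
print(manip.get_obs()["position"])
```

```text
L 1.8677585711542388 [0.55318056 0.16213673] [[0, 0], [4, 1], [9, 2], [13, 2], [18, 1], [22, 0], [26, -2], [30, -4], [34, -6], [38, -9], [41, -12], [43, -16], [45, -20], [47, -24], [48, -28], [49, -33], [49, -37]] [0.60228716 0.12481211]
R -1.9134778014755636 [0.54913147 0.02010943] [[0, 0], [4, -1], [9, -2], [13, -2], [18, -2], [22, -1], [26, 0], [30, 2], [34, 4], [38, 7], [41, 10], [44, 14], [46, 18], [48, 22], [49, 26], [50, 30], [51, 35]] [0.59988716 0.05491211]
[0.55315389 0.16240743 0.10410803]
```

Emit:
step_arm(moves=[[0.9,4,1,0,0,0,0],[0.9,9,2,0,0,0,0],[0.9,13,2,0,0,0,0],[0.9,18,1,0,0,0,0],[0.9,22,0,0,0,0,0],[0.9,26,-2,0,0,0,0],[0.9,30,-4,0,0,0,0],[0.9,34,-6,0,0,0,0]])

```text
clock: 14.0
position: [0.5864, 0.1583, 0.1038]
ee_rot: [0.012, 1.0, 0.001, -0.0]
ft_force: [-3.7, 1.2, 5.0]
grip_width: 0.149
grasp_force: 20.8
```

Emit:
step_arm(moves=[[0.9,4,-3,0,0,0,0],[0.9,7,-6,0,0,0,0],[0.9,9,-10,0,0,0,0],[0.9,11,-14,0,0,0,0],[0.9,13,-18,0,0,0,0],[0.9,14,-22,0,0,0,0],[0.9,15,-27,0,0,0,0],[0.9,15,-31,0,0,0,0],[0.9,15,-31,0,0,0,0]])

```text
clock: 14.9
position: [0.6039, 0.1261, 0.1047]
ee_rot: [0.013, 1.0, 0.001, 0.003]
ft_force: [7.7, 0.0, 3.3]
grip_width: 0.145
grasp_force: 20.3
```

Emit:
step_arm(moves=[[0.75,0,0,0,0,0,0],[0.6,0,0,0,0,0,0],[0.6,0,0,0,0,0,0],[0.6,0,0,30,0,0,0],[0.6,0,0,60,0,0,0],[0.6,-25,-45,60,0,0,0],[0.6,-50,-90,60,0,0,0],[0.6,-55,-106,60,0,0,0],[0.6,-55,-106,60,0,0,0],[0.6,-55,-106,60,0,0,0]])

```text
clock: 15.9
position: [0.5465, 0.0206, 0.1634]
ee_rot: [0.012, 1.0, 0.0, -0.0]
ft_force: [0.1, -0.3, 0.1]
grip_width: 0.402
grasp_force: 0.0
```

Emit:
step_arm(moves=[[0.6,2,-1,-20,0,0,0],[0.6,2,-1,-40,0,0,0],[0.6,2,-1,-53,0,0,0],[0.6,2,-1,-60,0,0,0],[0.6,2,-1,-60,0,0,0],[0.75,2,-1,-60,0,0,0],[0.9,2,-1,-60,0,0,0],[0.9,2,-1,-60,0,0,0],[0.9,2,-1,-60,0,0,0]])

```text
clock: 16.8
position: [0.5491, 0.0194, 0.1041]
ee_rot: [0.012, 1.0, 0.0, 0.001]
ft_force: [1.2, 1.9, 3.3]
grip_width: 0.144
grasp_force: 20.1
```

Emit:
step_arm(moves=[[0.9,4,-1,0,0,0,0],[0.9,9,-2,0,0,0,0],[0.9,13,-2,0,0,0,0],[0.9,18,-2,0,0,0,0],[0.9,22,-1,0,0,0,0],[0.9,26,0,0,0,0,0],[0.9,30,2,0,0,0,0],[0.9,34,4,0,0,0,0]])

```text
clock: 17.6
position: [0.5829, 0.0212, 0.1039]
ee_rot: [0.013, 1.0, -0.001, 0.0]
ft_force: [-0.4, -4.2, 5.0]
grip_width: 0.15
grasp_force: 20.4
```

Emit:
step_arm(moves=[[0.9,4,3,0,0,0,0],[0.9,7,6,0,0,0,0],[0.9,10,10,0,0,0,0],[0.9,12,14,0,0,0,0],[0.9,14,18,0,0,0,0],[0.9,15,22,0,0,0,0],[0.9,16,26,0,0,0,0],[0.9,17,31,0,0,0,0],[0.9,17,31,0,0,0,0]])

```text
clock: 18.5
position: [0.6027, 0.0532, 0.1049]
ee_rot: [0.013, 1.0, -0.0, 0.003]
ft_force: [9.7, -0.5, 1.7]
grip_width: 0.145
grasp_force: 20.2
```

Emit:
step_arm(moves=[[0.9,-1,1,0,0,0,0],[0.9,-2,1,0,0,0,0],[0.75,-2,1,0,0,0,0],[0.6,-2,1,0,0,0,0],[0.6,-2,1,0,0,0,0],[0.6,-2,1,30,0,0,0],[0.6,-2,1,70,0,0,0],[0.6,-2,1,110,0,0,0],[0.6,-20,40,130,0,0,0],[0.6,-45,80,130,0,0,0]])

```text
clock: 19.5
position: [0.5559, 0.1336, 0.2365]
ee_rot: [0.014, 1.0, 0.001, 0.002]
ft_force: [-0.1, 0.4, -1.1]
grip_width: 0.397
grasp_force: 0.0
```

Emit:
step_arm(moves=[[0.6,-25,45,0,0,0,0],[0.6,-50,90,0,0,0,0],[0.6,-75,135,0,0,0,0],[0.6,-100,180,0,0,0,0],[0.6,-125,225,0,0,0,0],[0.6,-150,270,0,0,0,0],[0.6,-175,315,0,0,0,0],[0.6,-200,350,0,0,0,0],[0.6,-215,370,0,0,0,0],[0.6,-215,370,0,0,0,0]])

```text
clock: 20.5
position: [0.3347, 0.5077, 0.2323]
ee_rot: [0.009, 1.0, -0.0, -0.001]
ft_force: [-1.4, -0.2, -0.6]
grip_width: 0.398
grasp_force: 0.0
```

Run:
```python
from h import *
t=cam("top");s=cam("side")
a=cv2.resize(t[0][135:205,195:275],None,fx=10,fy=8,interpolation=cv2.INTER_CUBIC)
a=cv2.resize(t[0][138:198,200:270],None,fx=7,fy=7,interpolation=cv2.INTER_CUBIC)
b=cv2.resize(s[0][135:219,226:303],None,fx=4,fy=5,interpolation=cv2.INTER_CUBIC)
cv2.imwrite("pics/c4.png",cv2.convertScaleAbs(np.hstack([a,b[:420]]),alpha=1.4)[:,:800])
ims=[cam("top")[0].astype(float) for _ in range(6)];im=np.mean(ims,0).astype(np.uint8)
hsv=cv2.cvtColor(im,cv2.COLOR_BGR2HSV);m=(hsv[...,0]>105)&(hsv[...,0]<130)&(hsv[...,1]>110)&(hsv[...,2]>40)
n,l=cv2.connectedComponents(m.astype(np.uint8))
for i in range(1,n):
    v,u=np.where(l==i)
    if 15<len(u)<200 and 195<u.mean()<275:
        p=np.array([onz(t,x,y,.102)[:2] for x,y in zip(u,v)]);w=np.linalg.eigh(np.cov(p.T))[1][:,1];w*=np.sign(w[0])
        lo=p[p[:,0]<np.percentile(p[:,0],35)].mean(0); hi=p[p[:,0]>np.percentile(p[:,0],65)].mean(0)
        print(p.mean(0),len(u),"angle",np.arctan2(w[1],w[0]),np.arctan2(*(hi-lo)[::-1]))
print(manip.get_obs()["position"])
```

```text
[0.58334542 0.12697399] 71 angle 0.04139122634437393 0.048934275892180946
[0.57991492 0.05553882] 70 angle -0.04429800413108184 -0.04000650751001609
[0.34032792 0.5031241  0.23351713]
```

View pics/c4.png

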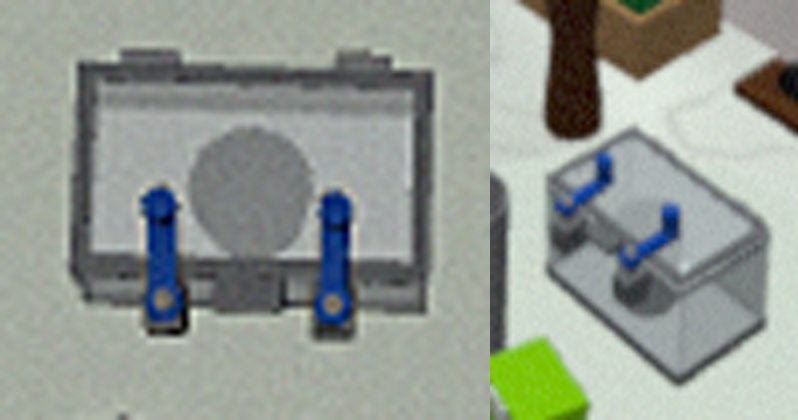

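Both buttons lie over the lid and the cup stands inside. Pivots are at (163,300) and (333,303), pegs at (159,203) and (335,205). Checking squareness with proper heights.

Run:
```python
from h import *
t=cam("top")
f=lambda u,v,z:onz(t,(u+.5)/7-.5+200,(v+.5)/7-.5+138,z)[:2]
ang=lambda a,b:np.arctan2(*(b-a)[::-1])
print("rear",ang(f(433,75,.092),f(80,68,.092))-np.pi/2,"front",ang(f(415,268,.092),f(95,262,.092))-np.pi/2)
print("sides",ang(f(72,272,.092),f(80,68,.092)),ang(f(427,280,.092),f(433,75,.092)))
pL,pR=f(163,300,.099),f(333,303,.099)
print("piv",pL,pR,ang(pR,pL)-np.pi/2)
im=np.mean([cam("top")[0].astype(float) for _ in range(10)],0).astype(np.uint8)
hsv=cv2.cvtColor(im,cv2.COLOR_BGR2HSV);m=((hsv[...,0]>105)&(hsv[...,0]<130)&(hsv[...,1]>110)&(hsv[...,2]>40))
for p in(pL,pR):
    # bar axis by row centroid: rows of bar (z=.099) between pivot and peg
    u0,v0=proj(t,[*p,.099]);pts=[]
    for v in range(int(v0)-13,int(v0)+2):
        us=np.where(m[v,int(u0)-7:int(u0)+8])[0]+int(u0)-7
        if len(us)>2:
            w=m[v,us]; pts.append((us.mean(),v,len(us)))
    q=[onz(t,u,v,.113 if v<v0-10 else .099)[:2] for u,v,_ in pts]
    bar=np.array([a for a,(u,v,_) in zip(q,pts) if v0-9.5<v<v0+1]);k=np.polyfit(bar[:,0],bar[:,1],1)
    print("bar slope",np.arctan(k[0]),"peg ang",ang(p,np.mean([a for a,(u,v,_) in zip(q,pts) if v<v0-12],0)), pts)
print("peg",ang(pL,f(159,201,.113)),ang(pR,f(335,205,.113)))
```

```text
rear -0.028857066408421783 front -0.029059817353586315
sides -0.032875007959868606 -0.04418023918745508
piv [0.56426585 0.12624257] [0.56228821 0.05609777] -0.02818609290349805
bar slope 0.05481179118316593 peg ang 0.002326496872037652 [(np.float64(222.5), 167, 4), (np.float64(222.5), 168, 4), (np.float64(222.33333333333334), 169, 3), (np.float64(222.5), 170, 4), (np.float64(222.5), 171, 4), (np.float64(222.5), 172, 4), (np.float64(222.5), 173, 4), (np.float64(222.5), 174, 4), (np.float64(222.5), 175, 4), (np.float64(222.5), 176, 4), (np.float64(222.5), 177, 4), (np.float64(222.5), 178, 4), (np.float64(223.33333333333334), 179, 3)]
bar slope -0.12124079468462386 peg ang -0.03952767221094681 [(np.float64(247.5), 167, 4), (np.float64(247.5), 168, 4), (np.float64(247.5), 169, 4), (np.float64(247.5), 171, 4), (np.float64(247.5), 172, 4), (np.float64(247.5), 173, 4), (np.float64(247.5), 174, 4), (np.float64(247.5), 175, 4), (np.float64(247.5), 176, 4), (np.float64(247.5), 177, 4), (np.float64(246.5), 178, 4), (np.float64(247.0), 179, 5), (np.float64(246.66666666666666), 180, 3)]
peg 0.017971598157250353 -0.03274337735193596
```

The container yaw is about −0.03 rad. The left button is within about 0.04 rad of square and the right within about 0.01. Everything is in place, so I hand in.

```bash
python3 -c "
from workcell import manip
print(manip.hand_in())"
```

```text
the job is handed in; nothing more can be done
None
```

The little black cup stands upright in the clear container, the lid is fully closed, and both blue turnbuttons were then turned across the front edge (left about 0.04 rad off square, right about 0.01); the job is handed in, with no verdict returned.

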